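Set and lock the length stop

TASK

Set the length stop of the cut-off fence: with the fingertips, push the sliding stop block along its rail, past the first notch, until its plunger drops into the middle of the three notches, and do not run it on to the third. Then press the lock lever on top of the block down flat, and leave the stop seated in the middle notch. Only push and press, do not pinch or grip the block or the lever, and leave the loose offcut and the bench dogs alone.

Things in the scene. Friction and masses are not known exactly. Their poses are not given: they have to be found in the camera images.
- fence: Cut-off fence fixed to the bench: plywood board 90x240x12 mm, dark wooden bar, aluminium rail 24 mm wide on top. Origin on the bench top; own axes at yaw 0 as the world's: y along the rail, x away from the robot. Rail centred at own x = 10 mm, top 46 mm high. Notches 14 mm wide across it at own y = -43 (first), -3 (middle), +37 mm (third). End caps at y = +-112 mm, 51 mm high.
- middle_notch (a point): Centre of the middle notch, at the rail top. White lines on the fence's front mark the three notches; the middle line is the longest.
- stop_block (a point): Centre of the dark steel stop block: 44 mm across the rail, 50 mm along it, 30 mm high, 48 to 78 mm above the bench. It starts near the rail's -y end; push its flat -y end towards the fence's own +y. It cannot leave the rail. A stop foot 16x12 mm hangs in front at its +y end (own x -16 to -32, y +13 to +25 mm), down to 15 mm above the bench.
- stop (a joint): Place of the stop block along the rail (m), growing towards the fence's own +y: 0 start end, 0.145 far end. Notches at 0.045 (first), 0.085 (middle), 0.125 (third). Friction about 0.6 N; leaving a notch takes about 5 N; within 6 mm of a notch's centre the spring draws the block in and holds it.
- plunger (a joint): How far the spring plunger has dropped (m): about 0 on the plain rail, about 0.0029 seated in a notch. Its brass knob, 13 mm across, stands on the block, 13 mm to the -y side of the block's centre, 20 mm above the block's top when raised.
- lever (a joint): Angle of the lock lever (rad): 0 fully raised (leaning up 0.7 rad towards the robot's side), 0.7 pressed flat against its limit. Hinge axis parallel to the rail, 14 mm behind the block's centre, 84 mm above the bench. Takes about 1.5 N at the pad and stays where it is left.
- lever_pad (a point): Middle of the top face of the round black pad (20 mm across, 7 mm thick) at the lever's end, 56 mm from the hinge axis, 12 mm to the +y side of the block's centre. Raised about 123 mm above the bench; pressed flat 88 mm above it and 42 mm in front (own -x) of the block's centre.
- offcut_long: Loose dark wood offcut 42x142x20 mm lying on the bench near its front edge; leave alone. Origin at the centre of its underside.
- brass_dog: Loose brass bench dog standing upright, 24 mm across, 70 mm tall, right of the fence at the back; leave alone. Origin at the centre of its underside.
- dark_dog: Loose dark wooden bench dog standing upright, 24 mm across, 70 mm tall, left of the fence; leave alone. Origin at the centre of its underside.

How it is judged:
By the outcome, as a careful person would: the job done as asked, in the order asked, and still so for the second after the job is handed in, with the robot touching nothing.
It also fails if it takes over 45 s, if anything falls off the work surface, if the arm or the gripper's body presses on something with over 40 N, if the wrist force passes 120 N, or if a joint passes its speed limit or range.

ROBOT

A 7-joint arm with a two-finger parallel gripper is mounted at the origin on a cart in front of the work surface, level with it; the furniture and walls round the work are solid. World frame = base frame: x ahead of the robot, y to its left, z up, the work surface at z = 0. Lengths are in m, angles in rad, forces in N, time in s.
With the tool pointing down it reaches from about 0.4 to 0.85 m from the base axis. Payload 4.4 kg.
Tool frame: the origin (TCP) lies at the very end of the fingers, on their centre line; the grasp point (between the pads) lies 19 mm behind it; x points along the fingers, y is the direction in which the jaws open and shut, and the axes are right-handed (so a half turn about x gives the same grasp; the last joint's range is limited). The gripper opens to 94 mm and grips with 3 to 60 N. Pads are 16 mm wide; open, the fingers measure 119 mm over their backs; the gripper's body (75 mm by 177 mm) begins 78 mm behind the grasp point.
Start: joints at [1.22, 0.628, 0.038, 1.517, -0.027, 0.996, -0.02], TCP at [0.183, -0.624, 0.205] pointing down, gripper open.
Joint ranges: [-3.06, 3.06], [-0.37, 2.12], [-1.25, 1.32], [0.18, 2.47], [-1.1, 4.24], [0.23, 1.98], [-2.94, 2.94]. Speed limits (rad/s): [2.57, 2.57, 3.14, 3.14, 3.14, 3.14, 3.14].

INTERFACE

Orientations are given as a rotation vector (axis times angle).
In Python, from bench import robot, cams, models gives the robot as it stands. Calls block until the motion is done:
- robot.move_ptp(position, orientation): joint-space move of the TCP to a pose.
- robot.move_linear(position, orientation=None, vel=0.15, contact_N=None): straight line of the TCP; orientation=None keeps the orientation; vel is the mean speed in m/s. With contact_N (N) it stops when the force on the tool has changed by that much, and returns True; else False.
- robot.move_joints(angles): joint-space move.
- robot.release() and robot.grasp(): open the fingers fully, or close them until they stop; the grip force is fixed at half the most.
- robot.wait(seconds).
- robot.ik(position, orientation): joint angles nearest the present ones, or None.
- robot.sense(): the state.
- cams.get_image(name): name is "side" or "top" or "wrist"; returns a dict with "color" (480x640x3 uint8, red, green, blue), "depth" (480x640 float32, m along the optical axis (not along the pixel's ray), 0 where there is no reading), "fx", "fy", "cx", "cy" (pixels), "D" ([k1, k2, p1, p2, k3] as OpenCV has them; the pictures are not rectified), "extrinsics" (4x4, takes a point from world to camera coordinates). Camera axes: x right, y down, z forward; pixel columns grow to the right and rows downward; lengths in m; the calibration is good to about 2 mm. A picture is of the moment at which its call begins.
A pose or a line that the arm cannot do raises robot.MotionError and nothing moves.
- robot.finish_job(): hands the job in, once; it reports no verdict.
Trained networks look in a picture, given as the dict that the camera call returned (one of the last four; its "shot" number tells which), for a name from the list of things; names that differ only in an ending like _2 or _b are one class to them, and where a whole thing is asked for, a point or a joint stands for the part that bears it (a point fixed in the world has none). Each returns a list of dicts, best first, with "p" (0 to 1); they miss things now and then, are a little off and sometimes report something else, mostly with a low value. They report only what shows in the picture. A call takes as long as a camera call.
- models.look_for(picture, name): "pixel" ([row, column] in pixels, amid what is visible of it).
- models.cut_out(picture, name): "region" (480x640 bool, what is visible of it) and "pixel" ([row, column] in pixels, amid what is visible of it).
The state is a dict: "time_s": time; "qpos": joint angles; "qvel": joint speeds; "effort": joint torques, N m; "position": TCP position; "orientation": TCP orientation; "wrist_force": force on the tool from outside, world axes, zero at the start; "torque": the same for the moment, N m; "grip_width": finger opening in m.
Only numpy, scipy, OpenCV 4.12 (cv2) and the standard library are available. Lean on these libraries where they do the work, as an engineer would, in place of code of your own. Each camera call takes 0.05 s, during which the arm holds its last target.

## Working session

There is one attempt and no reset: what is moved stays moved. The work goes in short steps, each a Python script; the robot and the scene stay as the last script left them, time stands still between calls to the robot, and variables do not carry over. Pictures are saved under pics/ and viewed, and the job is handed in when it is done.

```bash
mkdir -p pics; ls; cat > h.py <<'E'
import numpy as np, cv2
from bench import robot, cams, models
def save(im,name):
    cv2.imwrite('pics/'+name+'.png', cv2.cvtColor(im['color'],cv2.COLOR_RGB2BGR))
def px2w(im,row,col,z=None,depth=None):
    K=np.array([[im['fx'],0,im['cx']],[0,im['fy'],im['cy']],[0,0,1.]])
    u=cv2.undistortPoints(np.array([[[col,row]]],float),K,np.array(im['D'],float))[0,0]
    E=np.array(im['extrinsics']);R=E[:3,:3];t=E[:3,3]
    o=-R.T@t; d=R.T@np.array([u[0],u[1],1.])
    if z is not None: return o+d*(z-o[2])/d[2]
    if depth is None: depth=im['depth'][int(round(row)),int(round(col))]
    return o+d*depth
def w2px(im,p):
    K=np.array([[im['fx'],0,im['cx']],[0,im['fy'],im['cy']],[0,0,1.]])
    E=np.array(im['extrinsics'])
    r,_=cv2.Rodrigues(E[:3,:3])
    q,_=cv2.projectPoints(np.array(p,float).reshape(-1,3),r,E[:3,3],K,np.array(im['D'],float))
    return q[:,0,::-1]
E
python3 - <<'E'
from h import *
np.set_printoptions(precision=4,suppress=True)
for n in ['top','side']:
    im=cams.get_image(n); save(im,n+'0')
    for k in ['fence','stop_block','lever_pad','plunger','offcut_long','brass_dog','dark_dog']:
        for r in models.look_for(im,k)[:2]:
            print(n,k,round(r['p'],2),np.round(r['pixel']),px2w(im,*r['pixel']))
print(robot.sense())
E
```

```text
pics
top fence 0.66 [251. 287.] [0.4629 0.4283 0.0157]
top fence 0.25 [236. 314.] [0.4843 0.3703 0.1156]
top stop_block 0.56 [230. 313.] [0.503  0.3702 0.0802]
top lever_pad 0.65 [233. 309.] [0.4933 0.3796 0.1079]
top lever_pad 0.53 [228. 200.] [0.5095 0.6196 0.0677]
top plunger 0.4 [193. 379.] [0.5969 0.2151 0.0386]
top offcut_long 0.64 [299. 410.] [0.3528 0.1455 0.0186]
top brass_dog 0.48 [191. 378.] [0.5968 0.2209 0.0584]
side fence 0.92 [258. 304.] [0.4573 0.4625 0.0265]
side stop_block 0.85 [258. 349.] [0.4947 0.3646 0.0772]
side lever_pad 0.58 [240. 348.] [ 0.58    0.508  -0.0022]
side offcut_long 0.27 [205. 293.] [0.5089 0.6154 0.0461]
side dark_dog 0.74 [204. 294.] [0.5116 0.615  0.0474]
side dark_dog 0.33 [257. 302.] [0.4557 0.4667 0.0268]
{'time_s': 0.8, 'qpos': array([ 1.2202,  0.6284,  0.0385,  1.5174, -0.027 ,  0.9963, -0.02  ]), 'qvel': array([ 0.0005, -0.001 ,  0.0014,  0.0002,  0.0004,  0.0013,  0.0017]), 'effort': array([ -0.    , -54.9526,   1.1424, -18.6934,  -0.0525,   0.0156,
         0.    ]), 'position': array([ 0.1827, -0.6238,  0.2055]), 'orientation': array([ 2.0687,  0.2965, -2.0686]), 'wrist_force': array([ 0.0472, -0.0142,  0.1212]), 'torque': array([ 0.0037, -0.0088, -0.0549]), 'grip_width': 0.09412866126456272}
```

View images.

View pics/top0.png

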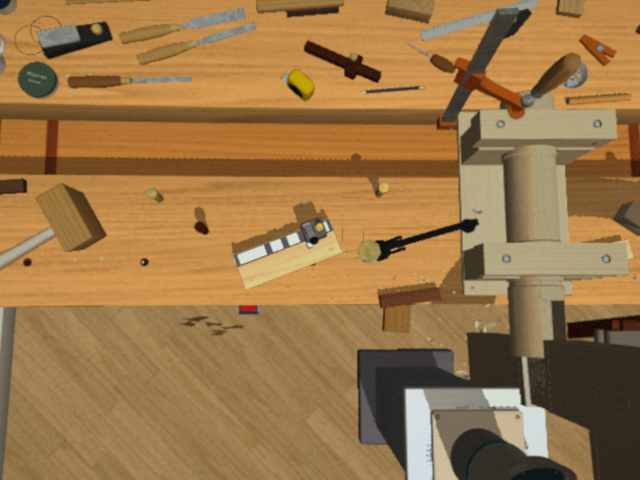

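View pics/side0.png

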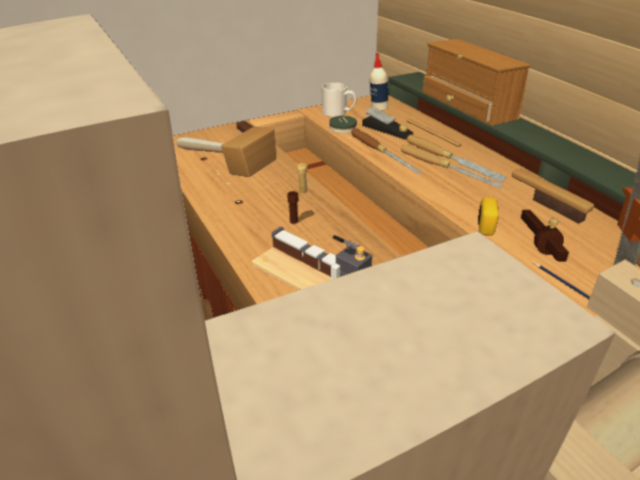

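```bash
python3 - <<'E'
from h import *
np.set_printoptions(precision=3,suppress=True)
im=cams.get_image('top')
c=im['color'][170:320,180:480]
cv2.imwrite('pics/topz.png',cv2.cvtColor(cv2.resize(c,None,fx=2.6,fy=2.6,interpolation=cv2.INTER_CUBIC),cv2.COLOR_RGB2BGR))
for r,cc in [(250,370),(240,395),(228,470),(250,500),(200,530),(140,540),(300,530),(244,440),(297,410),(320,397),(113,490)]:
    print((r,cc),px2w(im,r,cc))
s=cams.get_image('side')
c=s['color'][180:300,230:430]
cv2.imwrite('pics/sidez.png',cv2.cvtColor(cv2.resize(c,None,fx=4,fy=4,interpolation=cv2.INTER_CUBIC),cv2.COLOR_RGB2BGR))
for i in (im,s):
    E=np.array(i['extrinsics']); print(-E[:3,:3].T@E[:3,3], i['fx'])
E
```

```text
(250, 370) [0.457 0.247 0.102]
(240, 395) [0.484 0.184 0.058]
(228, 470) [0.515 0.005 0.035]
(250, 500) [0.447 0.004 0.203]
(200, 530) [ 0.557 -0.083  0.153]
(140, 540) [ 0.673 -0.09   0.195]
(300, 530) [ 0.349 -0.073  0.152]
(244, 440) [ 0.482  0.066 -0.001]
(297, 410) [0.356 0.144 0.016]
(320, 397) [ 0.3    0.152 -0.11 ]
(113, 490) [0.727 0.012 0.201]
[0.342 0.401 1.214] 517.0723535415349
[ 0.115 -0.24   0.615] 524.494876273973
```

View pics/topz.png

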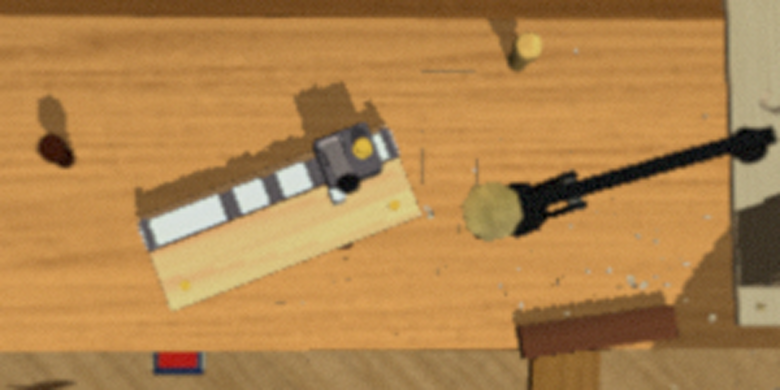

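View pics/sidez.png

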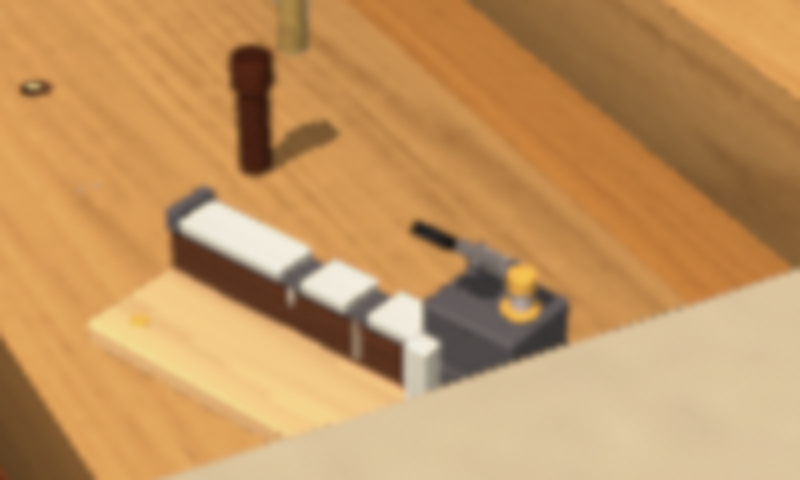

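```bash
cat >> h.py <<'E'
from scipy.spatial.transform import Rotation as Ro
def ori(yaw,s=1):
    e=s*np.array([np.cos(yaw),np.sin(yaw),0]); x=np.array([0,0,-1.])
    return Ro.from_matrix(np.c_[x,e,np.cross(x,e)]).as_rotvec()
E
python3 - <<'E'
from h import *
np.set_printoptions(precision=3,suppress=True)
s=robot.sense()
print(Ro.from_rotvec(s['orientation']).as_matrix())
for sg in (1,-1):
  for p in [(0.46,0.38,0.42),(0.46,0.36,0.3),(0.515,0.335,0.06),(0.45,0.43,0.09)]:
    print(sg,p,robot.ik(p,ori(0.37,sg)))
p=s['position']
for z in (.4,.45,.5): print(z,robot.ik([p[0],p[1],z],s['orientation']))
E
```

```text
[[ 0.     0.281 -0.96 ]
 [-0.    -0.96  -0.281]
 [-1.     0.    -0.   ]]
1 (0.46, 0.38, 0.42) [-0.239  0.503 -0.873  1.3    0.379  1.507 -0.702]
1 (0.46, 0.36, 0.3) [-0.069  0.655 -1.133  1.559  0.606  1.319 -0.907]
1 (0.515, 0.335, 0.06) [-0.322  0.807 -0.499  1.731  0.537  0.743 -0.726]
1 (0.45, 0.43, 0.09) [-0.425  0.81  -0.654  1.688  0.62   0.861 -0.976]
-1 (0.46, 0.38, 0.42) [-0.161  0.556 -1.059  1.298  0.478  1.55   2.354]
-1 (0.46, 0.36, 0.3) [-0.098  0.624 -1.059  1.56   0.559  1.29   2.277]
-1 (0.515, 0.335, 0.06) [-0.902  0.813  0.469  1.749 -0.529  0.709 -2.92 ]
-1 (0.45, 0.43, 0.09) [-0.237  0.967 -1.062  1.683  0.945  1.091  1.911]
0.4 [ 1.214  0.505  0.053  1.197 -0.026  1.439 -0.023]
0.45 [ 1.213  0.499  0.057  1.078 -0.027  1.566 -0.023]
0.5 [ 1.214  0.506  0.062  0.935 -0.03   1.702 -0.022]
```

```bash
python3 - <<'E'
from h import *
np.set_printoptions(precision=3,suppress=True)
s=robot.sense(); p=s['position']
robot.move_linear([p[0],p[1],0.44],vel=0.25)
q=np.array(robot.sense()['qpos']); 
q[0]=-0.69; q[6]=-0.7
robot.move_joints(q)
s=robot.sense(); print(s['time_s'],s['position'],Ro.from_rotvec(s['orientation']).as_matrix())
q=robot.ik((0.44,0.36,0.36),ori(0.37,1)); print(q)
im=cams.get_image('wrist'); save(im,'w0')
E=np.array(im['extrinsics']); print(-E[:3,:3].T@E[:3,3],E[:3,:3])
for k in ['fence','stop_block','lever_pad','plunger']:
        for r in models.look_for(im,k)[:2]:
            print(k,round(r['p'],2),np.round(r['pixel']),px2w(im,*r['pixel']))
E
```

```text
5.6667 [0.53  0.376 0.439] [[-0.002  0.998 -0.06 ]
 [-0.002 -0.06  -0.998]
 [-1.    -0.002  0.002]]
[-0.701  0.376 -0.051  1.515  0.02   1.251 -0.385]
[0.534 0.451 0.617] [[ 0.998 -0.06  -0.   ]
 [-0.058 -0.964  0.258]
 [-0.016 -0.257 -0.966]]
fence 0.78 [151. 270.] [0.459 0.436 0.011]
stop_block 0.58 [197. 300.] [0.504 0.376 0.1  ]
lever_pad 0.84 [197. 292.] [0.494 0.378 0.106]
lever_pad 0.3 [198. 301.] [0.503 0.371 0.076]
plunger 0.6 [208. 304.] [0.508 0.36  0.097]
plunger 0.34 [146. 268.] [0.457 0.442 0.01 ]
```

View pics/w0.png

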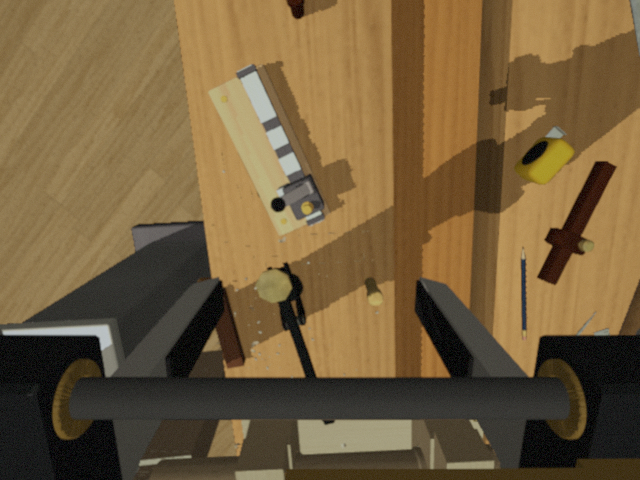

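```bash
python3 - <<'E'
from h import *
np.set_printoptions(precision=4,suppress=True)
robot.grasp()
robot.move_ptp([0.53,0.33,0.25],ori(0.37))
s=robot.sense(); print(s['time_s'],s['position'],s['qpos'],s['grip_width'],s['wrist_force'])
im=cams.get_image('wrist'); save(im,'w1')
import pickle; pickle.dump(im,open('w1.pkl','wb'))
for k in ['fence','stop_block','lever_pad','plunger']:
        for r in models.look_for(im,k)[:1]:
            print(k,round(r['p'],2),np.round(r['pixel']),px2w(im,*r['pixel']))
E
```

```text
8.1333 [0.531  0.331  0.2513] [-0.5783  0.5469 -0.0388  1.5339  0.0228  1.0585 -0.2535] 0.0005299584816268511 [-0.3201  0.1317  0.7094]
fence 0.9 [104. 292.] [0.4666 0.4227 0.0107]
stop_block 0.67 [168. 301.] [0.4988 0.3741 0.1044]
lever_pad 0.74 [160. 291.] [0.4893 0.3768 0.1092]
plunger 0.62 [188. 306.] [0.509  0.3589 0.0983]
```

View pics/w1.png

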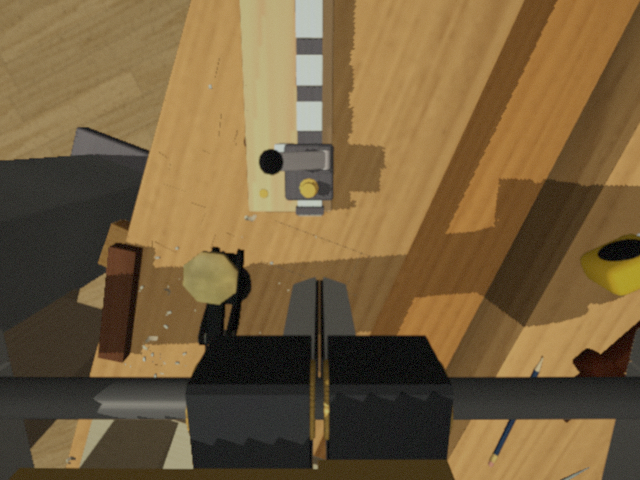

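```bash
python3 - <<'E'
from h import *
import pickle
np.set_printoptions(precision=4,suppress=True)
im=pickle.load(open('w1.pkl','rb'))
g=cv2.cvtColor(im['color'],cv2.COLOR_RGB2GRAY).astype(float)
yaw=0.37; ex=np.array([np.cos(yaw),np.sin(yaw),0]); ey=np.array([-np.sin(yaw),np.cos(yaw),0])
O=np.array([0.46,0.43,0.046])
def samp(z):
    xs=np.arange(-50,80,0.5)/1e3; ys=np.arange(-140,60,0.5)/1e3
    P=O*[1,1,0]+[0,0,z]+ys[:,None,None]*ey+xs[None,:,None]*ex
    q=w2px(im,P.reshape(-1,3)).reshape(len(ys),len(xs),2).astype(np.float32)
    return xs,ys,cv2.remap(g.astype(np.float32),q[...,1],q[...,0],cv2.INTER_LINEAR)
xs,ys,r=samp(0.046)
cv2.imwrite('pics/rect1.png',cv2.resize(r[::-1],None,fx=1.45,fy=1.45).astype(np.uint8))
# row-wise rail edges
for y in (-35,-20,-10,5,20,35,45,55):
    i=np.argmin(abs(ys*1e3-y)); prof=r[i-2:i+3].mean(0)
    d=np.gradient(prof); a=np.argsort(-abs(d))[:8]
    print(y,[(round(xs[k]*1e3,1),round(d[k])) for k in sorted(a)])
E
```

```text
-35 [(np.float64(32.0), -7), (np.float64(32.5), -11), (np.float64(33.0), -14), (np.float64(33.5), -13), (np.float64(34.0), -11), (np.float64(61.0), 9), (np.float64(61.5), 10), (np.float64(62.0), 8)]
-20 [(np.float64(32.5), -13), (np.float64(33.0), -18), (np.float64(33.5), -18), (np.float64(34.0), -14), (np.float64(34.5), -8), (np.float64(61.5), 9), (np.float64(62.0), 11), (np.float64(62.5), 9)]
-10 [(np.float64(32.5), -7), (np.float64(33.0), -9), (np.float64(33.5), -8), (np.float64(34.0), -6), (np.float64(57.5), 8), (np.float64(58.0), 12), (np.float64(58.5), 12), (np.float64(59.0), 10)]
5 [(np.float64(32.5), -9), (np.float64(33.0), -13), (np.float64(33.5), -14), (np.float64(34.0), -13), (np.float64(34.5), -9), (np.float64(61.5), 12), (np.float64(62.0), 11), (np.float64(62.5), 10)]
20 [(np.float64(10.0), 8), (np.float64(10.5), 7), (np.float64(32.5), -8), (np.float64(33.0), -13), (np.float64(33.5), -17), (np.float64(34.0), -20), (np.float64(34.5), -13), (np.float64(60.5), 7)]
35 [(np.float64(9.0), -8), (np.float64(9.5), -12), (np.float64(10.0), -15), (np.float64(10.5), -15), (np.float64(11.0), -11), (np.float64(61.5), 7), (np.float64(62.0), 7), (np.float64(62.5), 7)]
45 [(np.float64(32.5), -8), (np.float64(33.0), -13), (np.float64(33.5), -16), (np.float64(34.0), -16), (np.float64(34.5), -11), (np.float64(60.5), 9), (np.float64(61.0), 10), (np.float64(61.5), 10)]
55 [(np.float64(32.5), -9), (np.float64(33.0), -15), (np.float64(33.5), -19), (np.float64(34.0), -20), (np.float64(34.5), -12), (np.float64(61.5), 9), (np.float64(62.0), 10), (np.float64(62.5), 8)]
```

View pics/rect1.png

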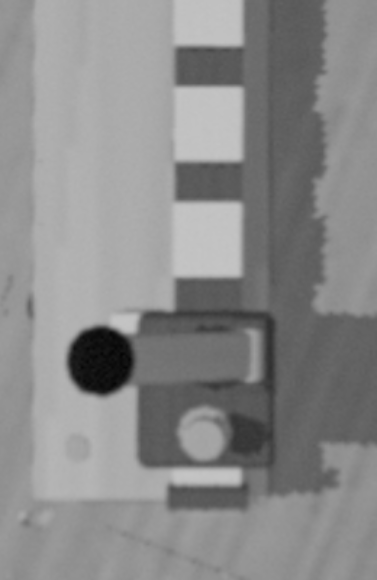

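```bash
python3 - <<'E'
from h import *
import pickle
np.set_printoptions(precision=4,suppress=True)
im=pickle.load(open('w1.pkl','rb'))
E=np.array(im['extrinsics']); print(-E[:3,:3].T@E[:3,3])
g=cv2.cvtColor(im['color'],cv2.COLOR_RGB2GRAY).astype(np.float32)
yaw=0.365; ex=np.array([np.cos(yaw),np.sin(yaw),0]); ey=np.array([-np.sin(yaw),np.cos(yaw),0])
O=np.array([0.46,0.43,0])
def prof(z,a,b,axis):
    # average profile; a=fixed-range(mm) , b=sweep range
    s=np.arange(*b,0.5)/1e3; f=np.arange(*a,1.)/1e3
    P=[O+[0,0,z]+(t*ey+u*ex if axis=='y' else t*ex+u*ey) for t in s for u in f]
    q=w2px(im,P).astype(np.float32)
    v=cv2.remap(g,q[:,1:2].copy(),q[:,0:1].copy(),cv2.INTER_LINEAR).reshape(len(s),len(f)).mean(1)
    d=np.gradient(v); out=[]
    for k in range(2,len(s)-2):
        if abs(d[k])>4 and abs(d[k])==max(abs(d[k-2:k+3])):
            c=(abs(d[k-2:k+3])*s[k-2:k+3]).sum()/abs(d[k-2:k+3]).sum()
            out.append((round(c*1e3,1),round(float(d[k]),0)))
    return out
print('rail y',prof(.046,(16,28),(-60,70),'y'))
for y in (-25,15,55): print('rail x',y,prof(.046,(y-5,y+5),(0,45),'x'))
print('cap y',prof(.051,(16,28),(-125,-95),'y'))
print('block top y at x -8..0 own',prof(.078,(5,12),(-125,-30),'y'))
print('block top y at x +30',prof(.078,(32,36),(-125,-30),'y'))
print('block top x',prof(.078,(-92,-88),(-10,60),'x'))
print('pad raised y',prof(.123,(-18,-10),(-100,-40),'y'), 'x',prof(.123,(-75,-70),(-40,20),'x'))
E
```

```text
[0.5028 0.4003 0.4294]
rail y [(np.float64(-55.0), -10.0), (np.float64(-52.6), 6.0), (np.float64(-49.6), -5.0), (np.float64(-47.3), 8.0), (np.float64(-36.0), 29.0), (np.float64(-9.6), -25.0), (np.float64(4.0), 27.0), (np.float64(30.1), -29.0), (np.float64(43.9), 28.0)]
rail x -25 [(np.float64(9.2), 5.0), (np.float64(33.4), -18.0)]
rail x 15 [(np.float64(9.7), 8.0), (np.float64(33.8), -18.0), (np.float64(42.0), -5.0)]
rail x 55 [(np.float64(9.4), 7.0), (np.float64(33.4), -21.0), (np.float64(42.2), -5.0)]
cap y [(np.float64(-115.0), -14.0), (np.float64(-106.9), 25.0), (np.float64(-100.6), -29.0), (np.float64(-98.3), 13.0)]
block top y at x -8..0 own [(np.float64(-106.6), 5.0), (np.float64(-101.9), 5.0), (np.float64(-96.6), -24.0), (np.float64(-70.3), 6.0), (np.float64(-54.9), -5.0), (np.float64(-49.6), -6.0), (np.float64(-47.2), 26.0)]
block top y at x +30 [(np.float64(-109.9), -10.0), (np.float64(-102.0), 15.0), (np.float64(-96.6), -17.0), (np.float64(-92.1), -7.0), (np.float64(-79.7), 7.0), (np.float64(-69.3), 11.0), (np.float64(-52.3), -10.0), (np.float64(-49.6), -7.0), (np.float64(-46.9), 11.0), (np.float64(-36.4), 13.0)]
block top x [(np.float64(0.1), -18.0), (np.float64(14.5), 12.0), (np.float64(27.1), -14.0), (np.float64(39.4), 7.0), (np.float64(41.6), -5.0), (np.float64(43.9), 8.0), (np.float64(58.6), 8.0)]
pad raised y [(np.float64(-98.8), 8.0), (np.float64(-68.4), -9.0), (np.float64(-53.4), 10.0)] x [(np.float64(-24.9), 9.0), (np.float64(3.9), -25.0), (np.float64(17.7), 5.0)]
```

```bash
cat >> h.py <<'E'
YAW=0.365; ex=np.array([np.cos(YAW),np.sin(YAW),0]); ey=np.array([-np.sin(YAW),np.cos(YAW),0])
O=np.array([0.46,0.43,0])+0.0116*ex+0.0001*ey
def W(x,y,z): return O+x/1e3*ex+y/1e3*ey+np.array([0,0,z/1e3])
def own(p):
    d=np.array(p)-O; return np.array([d@ex,d@ey,d[2]])*1e3
E
python3 - <<'E'
from h import *
np.set_printoptions(precision=3,suppress=True)
def st(n):
    s=robot.sense(); f=s['wrist_force']; print(n,round(s['time_s'],2),own(s['position']),'F',f@ex,f@ey,f[2])
robot.move_linear(W(10,-118,200),ori(YAW),vel=0.15)
robot.move_linear(W(10,-118,58),vel=0.15,contact_N=8); st('down')
robot.wait(0.2); st('rest')
robot.move_linear(W(10,-80,58),vel=0.06); st('near1')
im=cams.get_image('wrist'); save(im,'w2')
r=robot.move_linear(W(10,-71,58),vel=0.02,contact_N=2.5); print(r); st('c')
robot.wait(0.2); st('c2')
im=cams.get_image('wrist'); save(im,'w3')
E
```

```text
down 9.97 [  10.91  -117.804   58.999] F 1.109117874833739 0.48092202052200816 -0.032525445257260255
rest 10.18 [  10.593 -117.843   58.911] F -0.35489470641898047 0.15182364433077297 -0.3029108843092831
near1 10.96 [  9.688 -79.606  57.82 ] F -0.3700432038395434 -0.32319375203213413 -0.2032253901478207
False
c 11.61 [  9.959 -70.677  57.984] F -0.607814118868105 -0.9932002196750135 -0.09247552897237042
c2 11.81 [ 10.009 -71.083  57.995] F -0.6184324063838775 0.18091339538900564 0.06476434905437643
```

View pics/w3.png

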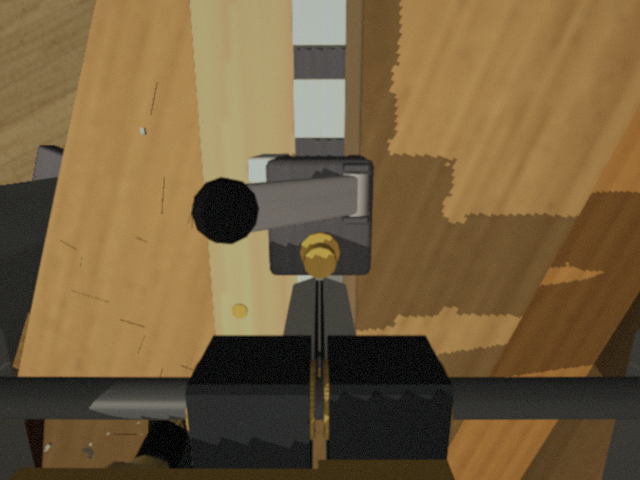

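```bash
cat >> h.py <<'E'
def prof(im,z,a,b,axis,th=4):
    g=cv2.cvtColor(im['color'],cv2.COLOR_RGB2GRAY).astype(np.float32)
    s=np.arange(*b,0.5); f=np.arange(*a,1.)
    P=[W(u,t,z) if axis=='y' else W(t,u,z) for t in s for u in f]
    q=w2px(im,P).astype(np.float32)
    v=cv2.remap(g,q[:,1:2].copy(),q[:,0:1].copy(),cv2.INTER_LINEAR).reshape(len(s),len(f)).mean(1)
    d=np.gradient(v); out=[]
    for k in range(2,len(s)-2):
        if abs(d[k])>th and abs(d[k])==max(abs(d[k-2:k+3])):
            out.append((round(float((abs(d[k-2:k+3])*s[k-2:k+3]).sum()/abs(d[k-2:k+3]).sum()),1),round(float(d[k]))))
    return out
E
python3 - <<'E'
from h import *
im=cams.get_image('wrist')
print('left',prof(im,78,(-8,-2),(-95,10),'y'))
print('right',prof(im,78,(24,29),(-95,10),'y'))
print('rail',prof(im,46,(5,15),(-10,60),'y'))
E
```

```text
left [(-80.9, 26), (-52.4, -44), (-38.9, 9), (-31.0, 7), (-13.5, -10), (-4.6, -11), (-2.1, 41)]
right [(-81.0, 30), (-78.4, -9), (-52.5, -19), (-38.6, 8), (-27.1, 31), (-9.9, -30), (-6.4, -16), (-4.5, -8), (-2.7, 18)]
rail [(-8.3, -4), (-6.1, -11), (-4.1, 18), (4.1, 44), (29.8, -36), (43.8, 41)]
```

```bash
python3 - <<'E'
from h import *
np.set_printoptions(precision=3,suppress=True)
def st(n):
    s=robot.sense(); f=s['wrist_force']; print(n,round(s['time_s'],2),own(s['position']),'F',f@ex,f@ey,f[2])
r=robot.move_linear(W(10,-44,58),vel=0.02,contact_N=4); print(r); st('c')
im=cams.get_image('wrist'); save(im,'w4')
print('left',prof(im,78,(-8,-2),(-75,35),'y'))
print('right',prof(im,78,(24,29),(-75,35),'y'))
print('rail',prof(im,46,(5,15),(-10,60),'y'))
E
```

```text
True
c 12.57 [  9.816 -63.4    57.642] F -0.01949481773729044 -0.448487681286748 -0.06213027259267995
left [(-73.0, 28), (-51.7, -39), (-32.5, 17), (-14.6, -11), (-13.3, 7), (-3.7, -12), (0.8, 34)]
right [(-73.0, 23), (-51.6, -18), (-31.6, 7), (-29.3, 5), (-27.0, 27), (-9.5, -31), (-6.0, -18), (-3.7, -11), (-0.6, 16)]
rail [(-6.9, -11), (-3.9, 19), (4.2, 38), (29.9, -41), (43.9, 40)]
```

View pics/w4.png

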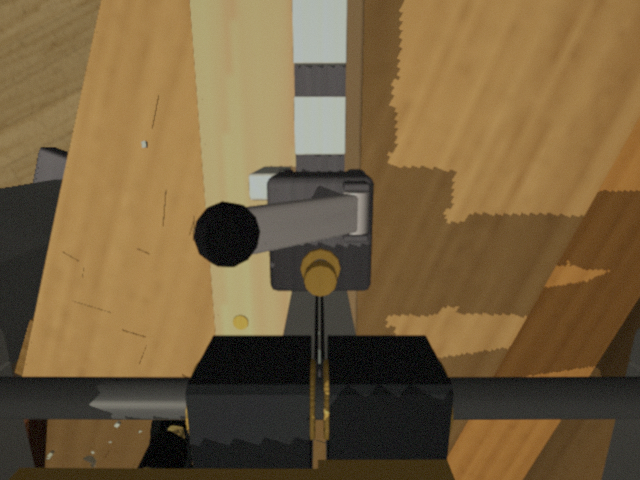

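```bash
python3 - <<'E'
from h import *
np.set_printoptions(precision=3,suppress=True)
def st(n):
    s=robot.sense(); f=s['wrist_force']; print(n,round(s['time_s'],2),own(s['position']),'F',f@ex,f@ey,f[2])
r=robot.move_linear(W(10,-48,58),vel=0.02); st('c')
im=cams.get_image('wrist'); save(im,'w5')
print('left',prof(im,78,(-8,-2),(-60,35),'y'))
print('right',prof(im,78,(24,29),(-60,35),'y'))
print('rail',prof(im,46,(5,15),(15,60),'y'))
E
```

```text
c 13.55 [ 10.266 -47.359  58.204] F -0.5198374052259138 0.15064015968598457 0.6571010893870581
left [(-57.3, 27), (-34.9, -37), (-15.4, 16), (2.5, -11), (13.0, -13), (17.3, 36)]
right [(-57.3, 20), (-34.7, -17), (-15.6, 8), (-10.0, 28), (7.4, -27), (11.0, -17), (16.0, 16)]
rail [(30.0, -36), (44.0, 43)]
```

```bash
python3 - <<'E'
from h import *
np.set_printoptions(precision=3,suppress=True)
def st(n):
    s=robot.sense(); f=s['wrist_force']; print(n,round(s['time_s'],2),own(s['position']),'F',f@ex,f@ey,f[2])
r=robot.move_linear(W(10,-44,58),vel=0.015); st('c')
robot.wait(0.3); st('w')
im=cams.get_image('wrist'); save(im,'w6')
print('left',prof(im,78,(-8,-2),(-60,40),'y'))
print('right',prof(im,78,(24,29),(-60,40),'y'))
E
```

```text
c 14.02 [  9.98  -43.693  58.008] F -0.46590841243392483 -0.5524830288882572 -0.15972409517795422
w 14.32 [  9.962 -43.97   57.968] F 0.39813223333096703 -0.40430680704211686 -0.6364255638174328
left [(-53.6, 26), (-31.9, -36), (-12.6, 16), (5.5, -12), (15.8, -13), (20.4, 36)]
right [(-53.6, 21), (-31.9, -15), (-12.3, 8), (-7.1, 31), (10.1, -31), (13.6, -18), (16.4, -8), (19.2, 16)]
```

View pics/w6.png

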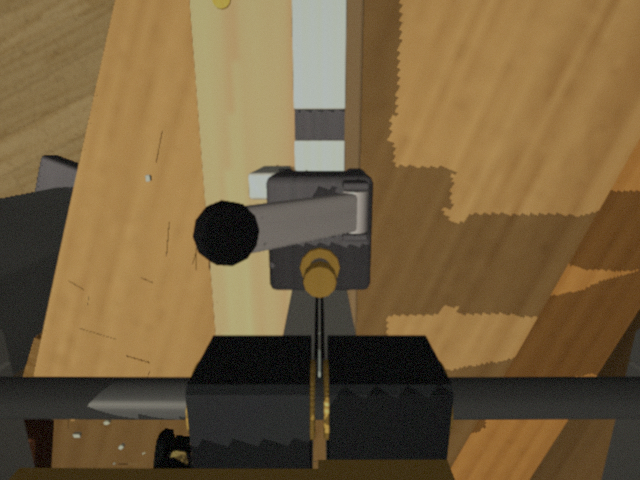

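```bash
python3 - <<'E'
from h import *
np.set_printoptions(precision=3,suppress=True)
def st(n):
    s=robot.sense(); f=s['wrist_force']; print(n,round(s['time_s'],2),own(s['position']),'F',f@ex,f@ey,f[2])
r=robot.move_linear(W(10,-42,58),vel=0.01); st('c')
robot.wait(0.3); st('w')
im=cams.get_image('wrist'); save(im,'w7')
print('left',prof(im,78,(-8,-2),(-60,40),'y'))
print('right',prof(im,78,(24,29),(-60,40),'y'))
print('rail',prof(im,46,(5,15),(22,60),'y'))
E
```

```text
c 14.72 [  9.995 -42.009  57.979] F -0.6707319575466337 -0.8741380614016019 -0.38648321291420745
w 15.02 [ 10.025 -41.998  58.004] F 0.5897835999290166 0.3967173619521583 -0.701440777692716
left [(-51.8, 28), (-30.2, -40), (-11.0, 17), (7.0, -11), (8.2, 7), (17.5, -12), (22.0, 36)]
right [(-51.8, 21), (-30.2, -17), (-10.6, 9), (-7.9, 5), (-5.5, 27), (11.9, -28), (15.4, -17), (17.8, -11), (20.9, 16)]
rail [(30.1, -38), (44.0, 42)]
```

View pics/w7.png

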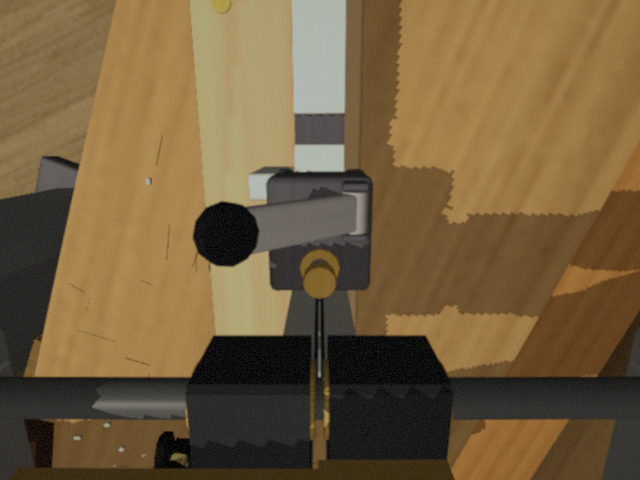

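```bash
cat >> h.py <<'E'
def st(n):
    s=robot.sense(); f=s['wrist_force']; print(n,round(s['time_s'],2),own(s['position']).round(2),'F',(f@ex).round(2),(f@ey).round(2),f[2].round(2))
def knob(im):
    # highest depth-derived points in the knob region
    H,Wd=im['depth'].shape
    K=np.array([[im['fx'],0,im['cx']],[0,im['fy'],im['cy']],[0,0,1.]])
    E=np.array(im['extrinsics']);R=E[:3,:3];t=E[:3,3];o=-R.T@t
    vv,uu=np.mgrid[100:330,190:420]
    u=cv2.undistortPoints(np.stack([uu,vv],-1).reshape(-1,1,2).astype(float),K,np.array(im['D'],float))[:,0]
    d=im['depth'][100:330,190:420].reshape(-1)
    P=o+(np.c_[u,np.ones(len(u))]*d[:,None])@R
    Q=np.c_[(P-O)@ex,(P-O)@ey,P[:,2]]*1e3
    return Q[d>0]
E
python3 - <<'E'
from h import *
np.set_printoptions(precision=2,suppress=True)
im=cams.get_image('wrist')
Q=knob(im)
m=(Q[:,2]>91)&(abs(Q[:,0]-10)<12)&(Q[:,1]<-8); print(m.sum(),np.percentile(Q[m],[5,50,95],axis=0))
b=(Q[:,2]>72)&(Q[:,2]<84); print(b.sum(),np.percentile(Q[b],[1,50,99],axis=0))
for yy in range(-36,30,2):
    k=b&(abs(Q[:,1]-yy)<1)&(Q[:,0]>23)&(Q[:,0]<30)
    if k.sum(): print(yy,k.sum(),Q[k,2].mean().round(1),end='; ')
E
```

```text
2301 [[ -0.08 -33.38  92.22]
 [  9.85 -31.91  96.86]
 [ 19.82 -14.88 108.78]]
6627 [[-11.91 -32.65  73.19]
 [  9.07 -14.01  76.72]
 [ 30.94  17.71  83.12]]
-32 10 75.7; -30 56 76.4; -28 70 76.7; -26 69 76.7; -24 67 76.6; -22 76 76.8; -20 71 76.7; -18 71 76.7; -16 81 76.7; -14 70 76.7; -12 72 76.7; -10 76 76.8; -8 3 75.8; -6 9 76.6; -4 10 76.8; -2 10 76.9; 0 9 76.3; 2 12 76.3; 4 9 76.2; 6 8 76.1; 8 13 78.0; 10 12 78.3; 12 14 78.1; 14 5 76.2; 16 72 77.5; 18 45 74.2;
```

```bash
python3 - <<'E'
from h import *
np.set_printoptions(precision=2,suppress=True)
for y in (-41,-40,-39):
    robot.move_linear(W(10,y,58),vel=0.01); robot.wait(0.15); st('')
    im=cams.get_image('wrist')
    Q=knob(im)
    m=(Q[:,2]>91)&(abs(Q[:,0]-10)<5)&(Q[:,1]<-8)&(Q[:,1]>-26); print('knob',m.sum(),np.percentile(Q[m],[50,90],axis=0))
    b=(abs(Q[:,0]-27)<2)&(Q[:,1]<-12)&(Q[:,2]>70);print('top',np.median(Q[b,2]))
    L=prof(im,78,(-8,-2),(-60,40),'y'); print(L)
    if [a for a in L if -36<a[0]<-20][0][0]>-28.6: break
E
```

```text
15.52 [ 10.01 -40.94  57.98] F -0.77 -0.86 -0.26
knob 803 [[  9.85 -18.06  96.24]
 [ 13.62 -13.51  97.04]]
top 76.66152401987162
[(-50.6, 26), (-29.1, -40), (-10.0, 16), (8.0, -11), (9.2, 7), (18.8, -13), (21.2, 8), (23.1, 33)]
 15.97 [  9.99 -39.86  57.99] F 0.17 -1.04 -0.1
knob 805 [[  9.84 -17.    96.27]
 [ 13.62 -12.4   97.04]]
top 76.6721870950559
[(-49.6, 28), (-28.0, -42), (-8.9, 16), (9.0, -11), (19.8, -12), (24.3, 34)]
```

```bash
python3 - <<'E'
from h import *
np.set_printoptions(precision=2,suppress=True)
for y in (-35,-33,-32,-31,-30,-29,-28,-27):
    robot.move_linear(W(10,y,58),vel=0.015); robot.wait(0.15); st('')
    im=cams.get_image('wrist')
    Q=knob(im)
    L=[a for a in prof(im,78,(-8,-2),(-40,0),'y') if a[1]<-20]; f=L[0][0]
    m=(Q[:,2]>85)&(abs(Q[:,0]-10)<5)&(abs(Q[:,1]-f-12)<8); k=np.percentile(Q[m],[50,90],axis=0)
    b=(abs(Q[:,0]-27)<2)&(Q[:,1]<f+18)&(Q[:,2]>70);t=np.median(Q[b,2])
    print('face',f,'knob',k[:,1:].ravel(),'top',t,'diff',k[1,2]-t,flush=True)
    if k[1,2]-t<18.6: break
save(im,'w8')
E
```

```text
16.65 [  9.98 -34.68  58.04] F -0.08 -1.11 0.8
face -22.5 knob [-11.1   96.17  -6.64  97.05] top 76.753637061595 diff 20.292237309544362
 17.13 [  9.95 -32.82  58.  ] F -0.31 0.6 0.27
face -20.9 knob [-9.57 96.17 -5.12 97.01] top 76.69495712497141 diff 20.31274466991576
 17.58 [ 10.01 -31.94  58.01] F -0.28 0.52 0.77
face -20.0 knob [-8.65 96.05 -4.2  96.82] top 76.7579137386536 diff 20.06568735350065
 18.03 [  9.99 -30.95  58.02] F 0.42 0.18 -0.07
face -12.6 knob [-1.17 93.73  3.4  94.6 ] top 76.7156722406274 diff 17.885808663239047
```

View pics/w8.png

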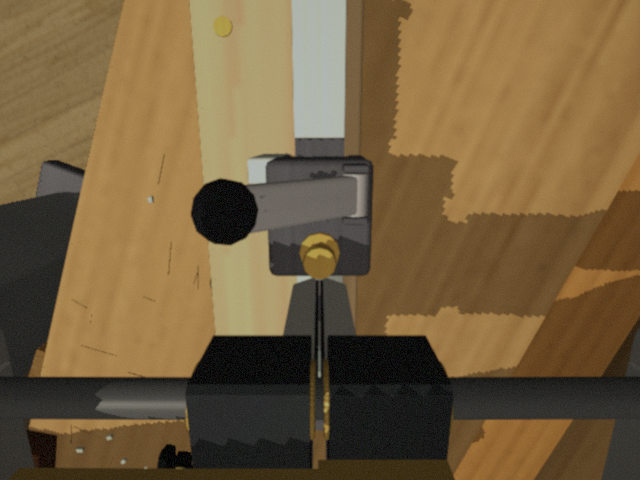

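```bash
python3 - <<'E'
from h import *
np.set_printoptions(precision=2,suppress=True)
robot.move_linear(W(10,-52,60),vel=0.1)
robot.move_linear(W(10,-52,165),vel=0.2)
robot.move_linear(W(-30,22,165),vel=0.2); robot.wait(0.2); st('above')
r=robot.move_linear(W(-30,22,118),vel=0.06,contact_N=10); print(r); st('mid')
r=robot.move_linear(W(-30,22,84),vel=0.03,contact_N=10); print(r); st('end')
robot.wait(0.2); st('end')
im=cams.get_image('side'); save(im,'s1')
c=im['color'][180:300,230:430]
cv2.imwrite('pics/s1z.png',cv2.cvtColor(cv2.resize(c,None,fx=4,fy=4,interpolation=cv2.INTER_CUBIC),cv2.COLOR_RGB2BGR))
E
```

```text
above 19.88 [-28.99  19.77 164.78] F -0.19 -0.67 0.06
True
mid 20.54 [-34.06  21.36 121.75] F -1.39 -0.23 0.79
True
end 20.93 [-35.33  21.36 120.05] F -1.28 -0.13 2.1
end 21.12 [-35.46  21.34 119.96] F -0.59 -0.48 2.44
```

View pics/s1z.png

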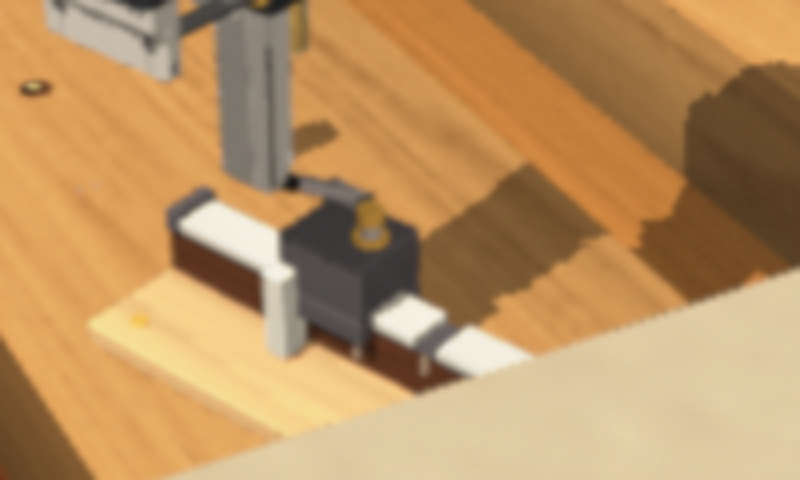

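```bash
python3 - <<'E'
from h import *
s=robot.sense(); print(s['position'],Ro.from_rotvec(s['orientation']).as_matrix().round(3),s['wrist_force'])
im=cams.get_image('wrist'); save(im,'w9')
E
```

```text
[0.43000099 0.4414433  0.11990142] [[-0.011  0.934  0.357]
 [-0.01   0.357 -0.934]
 [-1.    -0.014  0.006]] [-0.44496411 -0.46683191  1.33034495]
```

View pics/w9.png

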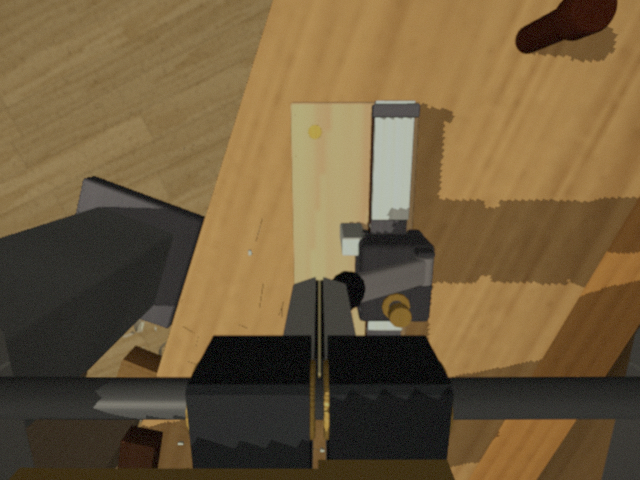

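```bash
python3 - <<'E'
from h import *
def go(p,**k):
    r=robot.move_linear(p,**k); st(str(r))
p=own(robot.sense()['position'])
go(W(-38,p[1],122),vel=0.1)
go(W(-38,22,150),vel=0.15)
go(W(-19,22,150),vel=0.1)
robot.wait(0.15)
go(W(-20,22,126),vel=0.05,contact_N=20)
go(W(-24,22,108),vel=0.03,contact_N=20)
go(W(-31,22,93),vel=0.03,contact_N=20)
go(W(-32,22,85),vel=0.02,contact_N=15)
robot.wait(0.1); st('')
im=cams.get_image('wrist'); save(im,'w10')
E
```

```text
False 21.48 [-37.94  21.26 122.08] F -0.19 -0.4 0.26
False 21.81 [-37.44  22.17 150.41] F -0.19 -0.19 -0.09
False 22.15 [-19.46  21.49 148.91] F -0.23 -0.31 -0.26
False 22.93 [-19.99  21.98 125.82] F 0.15 -0.18 0.25
False 23.7 [-23.95  21.89 107.89] F -0.27 0.41 -0.35
False 24.4 [-31.46  21.95  92.74] F 0.54 -0.07 0.41
True 24.77 [-31.42  22.25  88.24] F -1.37 -1.28 7.99
 24.87 [-31.44  22.25  88.24] F -1.52 -0.26 9.64
```

View pics/w10.png

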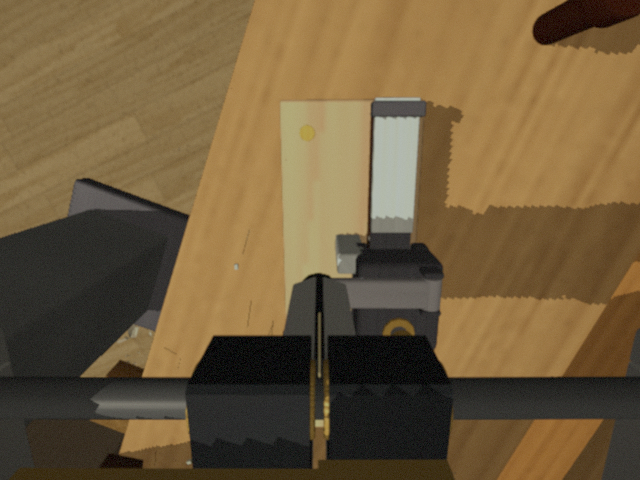

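```bash
python3 - <<'E'
from h import *
np.set_printoptions(precision=2,suppress=True)
p=own(robot.sense()['position'])
robot.move_linear(W(p[0],p[1],130),vel=0.1)
robot.move_linear(W(-10,-60,200),vel=0.2)
robot.wait(0.2); st('')
im=cams.get_image('wrist'); save(im,'w11')
Q=knob(im)
for n,x,y,r in [('pad',-32,22,6),('knob',10,-1,4),('top',24,-5,4),('arm',-5,24,3)]:
    m=np.hypot(Q[:,0]-x,Q[:,1]-y)<r; print(n,m.sum(),np.percentile(Q[m,2],[10,50,90]))
print('face',prof(im,78,(-8,-2),(-40,45),'y'),'rail',prof(im,46,(5,15),(26,60),'y'))
t=cams.get_image('top')
c=t['color'][170:320,180:480]
cv2.imwrite('pics/t1.png',cv2.cvtColor(cv2.resize(c,None,fx=2.6,fy=2.6,interpolation=cv2.INTER_CUBIC),cv2.COLOR_RGB2BGR))
im=cams.get_image('side')
c=im['color'][180:300,230:430]
cv2.imwrite('pics/s2z.png',cv2.cvtColor(cv2.resize(c,None,fx=4,fy=4,interpolation=cv2.INTER_CUBIC),cv2.COLOR_RGB2BGR))
E
```

```text
26.4 [-11.09 -58.59 198.89] F -0.62 -0.47 0.43
pad 236 [86.28 87.17 88.1 ]
knob 101 [93.17 94.03 94.99]
top 91 [75.97 76.91 77.54]
arm 61 [86.12 86.68 87.74]
face [(-13.5, -27), (15.5, 22), (30.3, -20), (35.6, 29)] rail [(31.8, -18), (35.9, -5), (37.6, 8), (44.0, 31)]
```

View pics/s2z.png

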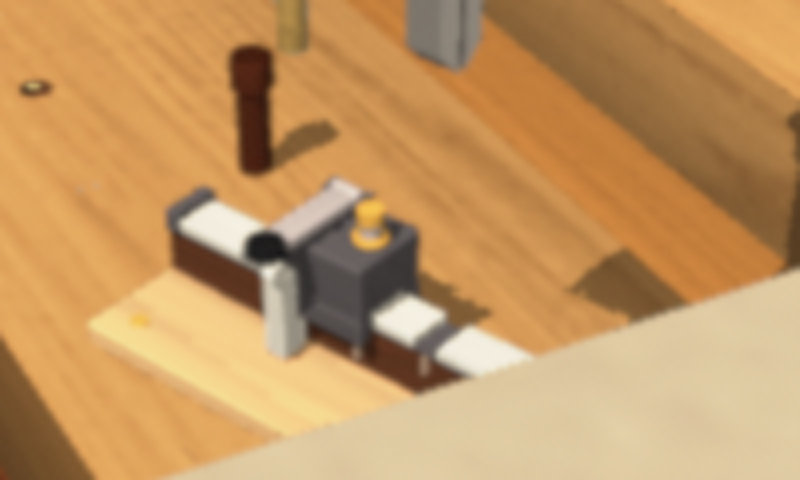

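View pics/w11.png

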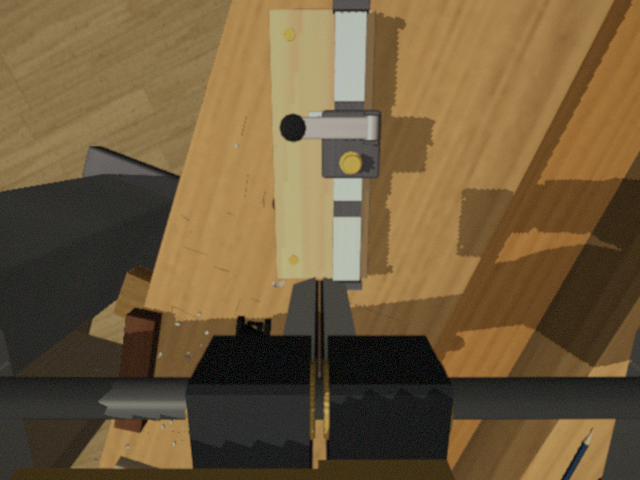

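```bash
python3 - <<'E'
from h import *
st(''); robot.finish_job()
E
```

```text
26.55 [-10.44 -59.27 199.44] F -0.23 0.42 -0.78
the job is handed in; nothing more can be done
```

View pics/t1.png

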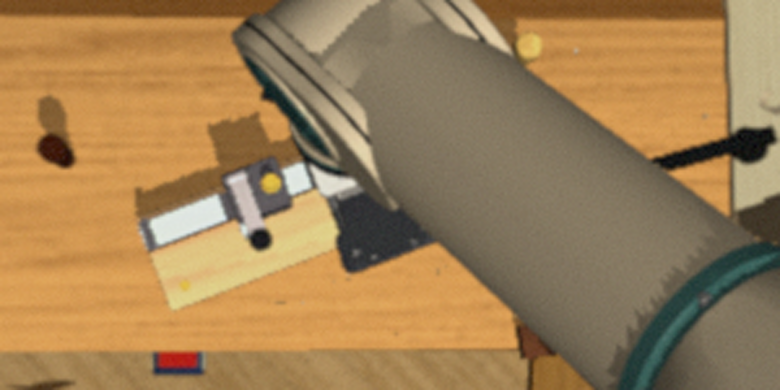

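The stop is seated in the middle notch and the lock lever is pressed flat. I handed the job in at about 26.6 s with the arm clear of the fence.

**What I did:** I pushed the block with closed fingertips past the first notch. I then moved it in small steps until it snapped about 7 mm forward into the middle notch, and pressed the lever pad down.

**Last checks:**
- **Plunger:** the knob stands about 17–18 mm above the block's top, against about 20 mm raised, so it has dropped by roughly the expected amount.
- **Notch:** the last wrist picture shows the first and third notches uncovered on either side of the block. The block's face sat 40 mm beyond where it had rested in the first notch, which is one notch spacing.
- **Lever:** the press stopped at 88.2 mm height with about 8–10 N. The pad reads about 87–88 mm afterwards, against 88 mm for flat.
- **Loose things:** the dark dog and brass dog look unmoved. The offcut is mostly hidden by the arm in the last top picture. It shows in the last wrist picture and the arm never went near it, but I did not measure it.

**What went wrong or disagreed:**
- The first lever press came down beside the pad. It stopped on its contact limit without visibly moving the lever, and the second press worked.
- Camera and arm positions along the rail disagreed by 2–4 mm, so I judged seating by the plunger drop and the snap instead.

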